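# Hold the stringing-bench off-cut bin open by its pedal, then let the lid down softly

### The arm

A 6-joint arm with a two-finger parallel gripper is mounted at the origin on the work surface. World frame = base frame: x ahead of the robot, y to its left, z up, the work surface at z = 0. Lengths are in m, angles in degrees, forces in N, time in s.
With the tool pointing down it reaches from about 0.275 to 0.75 m from the base axis. Payload 10.2 kg.
Tool frame: the origin (TCP) lies at the very end of the fingers, on their centre line; the grasp point (between the pads) lies 19 mm behind it; z points along the fingers, y is the line along which they close (so a half turn about z gives the same grasp; the last joint's range is limited). The gripper opens to 88 mm and grips with 3 to 60 N. Pads are 18 mm wide; open, the fingers measure 123 mm over their backs; the gripper's body (75 mm by 187 mm) begins 45 mm behind the grasp point.
Start: joints at [57.559, 17.928, 85.812, -0, 76.261, -12.8], TCP at [0.176, 0.494, 0.239] pointing down, gripper open.
Joint ranges: [-168.41, 168.41], [-55.51, 124.54], [10.69, 146.95], [-70.63, 250.63], [1, 178], [-165.06, 165.06]. Speed limits (degrees/s): [136.94, 136.94, 172.46, 180, 180, 180].

### API

Orientations are given as [roll, pitch, yaw] about the fixed x, y, z axes, in that order (R = Rz(yaw) Ry(pitch) Rx(roll)).
In Python, from station import r gives the robot as it stands. The module is installed in compiled form; this text tells all that it offers.
- The arm moves only by the tool play_rows, never from a script. Its argument "commands" is a list of rows, each a list of 5 numbers: the opening, from 0 (shut) to 1 (fully open), then the shift along the tool's x, y, z in units of 30 mm (1.0 is 30 mm), then the turn about the tool's z in units of 6 degrees (1.0 is 6 degrees). A call has 1 to 12 rows; each row shifts and turns the commanded pose from where the row before left it, along the tool's axes as they then stand; what a row does not reach is not made up. A row lasts 1/12 s, in which the tool goes at most 41.7 mm and 7.16 degrees, less where a joint would pass 70% of its speed; a pose out of reach is approached as far as the arm can. A call is refused whole if a number of a shift passes 1 or a number of a turn 1, either way. A call with a gripper value outside its range is refused whole. The fingers move at their own pace and stop on an object; "newtons" is the grip in N (left out, the last holds). Time passes only in rows, so rows that do not move let the fingers close. It gives the time, the measured TCP pose, the force, the opening and the grip force at its end, in the units of the state.
- r.observe(): the state, without advancing time (a new reading comes with each control period).
- r.read_camera(name): name is "side" or "top"; returns a dict with "img" (384x512x3 uint8, red, green, blue), "fx", "fy", "cx", "cy" (pixels), "camera_from_world" (4x4, takes a point from world to camera coordinates). Camera axes: x right, y down, z forward; pixel columns grow to the right and rows downward; lengths in m; the calibration is good to about 2 mm. A picture is of the moment at which its call begins. There is no depth.
- r.job_done(): hands the job in; it is judged then, once.
The state is a dict: "t": time; "joints": joint angles; "joint_vel": joint speeds; "effort": joint torques, N m; "position": TCP position; "ee_rot": TCP orientation; "force": force on the tool from outside, world axes, zero at the start; "torque": the same for the moment, N m; "grip_width": finger opening in m; "finger_force": force on a finger pad.
Only numpy, scipy, OpenCV 4.12 (cv2) and the standard library are available. Lean on these libraries where they do the work, as an engineer would, in place of code of your own. Each camera call takes 0.05 s, during which the arm holds its last target. There are 200 camera calls.

### The job

Hold the off-cut bin open for me: press its pedal down with your fingertips until the lid stands fully open, and keep it there for a good three seconds while I drop my string clippings in. Then ease the pedal up slowly, without letting it slip, so that the lid is lowered under control and shuts without a slam. Work the bin by its pedal alone without touching the lid, and leave the bin and the things around it standing where they are.

Things in the scene. Friction and masses are not known exactly. Their poses are not given: they have to be found in the camera images.
- bin: small loose bench pedal bin, about 2.3 kg: round steel shell 150 mm across, 155 mm high (178 with the shut lid), black base ring 156 mm across. Origin: centre of its underside, on the bench. z up; -x is its front, where the pedal sticks out; +x its back, with lid hinge and push rod. More than about 15 N on the fully pressed pedal starts to tip it.
- lid: the bin's round domed steel lid, 155 mm across and 22 mm high, carried by the hinge. Origin: centre of its underside (156 mm above the bench when shut). As it opens it swings up and back, away from the pedal. Not to be touched, by the hand or wrist either.
- lid_hinge (a joint): lid angle, rad, about the hinge at the top of the bin's back (102 mm behind the bin's axis, 160 mm up): 0 shut, 1.24 fully open. A rod links it to the pedal: 6.5 rad of lid per rad of pedal, about 48 mrad of lid per mm at the pad. There is no damper: the lid falls shut in a fraction of a second if the pedal is let go.
- pedal (a joint): pedal angle, rad: 0 up (lid shut), 0.191 fully down (lid fully open). It turns about a level axis across the bin, 30 mm in front of the bin's axis and 20 mm above the bench. Only the lid's weight brings it back up.
- pedal_pad (a point): centre of the pad's upper face: ribbed black plate 60 mm wide, 36 deep (bin's x), 8 thick, on a flat lever 20 mm wide; 135 mm ahead of the pedal's axis, 165 mm ahead of the bin's, 90 mm clear of the shell. Up, the face is level, 40 mm above the bench; it goes about 26 mm straight down, to 14 mm, tilting 0.19 rad (front edge down). Takes 4 to 8 N at first, 1 to 3 N held down. Axes as the bin's.
- tray: bystander: green open tray of grommets, 92 x 92 x 28 mm, loose; origin under its centre
- reel: bystander: white reel of string lying flat, 96 mm across, 34 mm high, loose; origin under its centre
- flarer: bystander: black-handled grommet tool with steel ends lying along its x, 145 mm long, 10 mm high, loose; origin under its middle
- clamp: bystander: small metal starting clamp lying along its x, 130 mm long (from x -73 to +55 mm), 18 mm wide, 34 mm high, loose; origin under the middle of its body

How it is judged:
By the outcome, as a careful person would: the job done as asked, in the order asked, and still so for the second after the job is handed in, with the robot touching nothing.
It also fails if it takes over 48 s, if anything falls off the work surface, if the arm or the gripper's body presses on something with over 40 N, if the wrist force passes 120 N, or if a joint passes its speed limit or range.

## Working session

There is one attempt and no reset: what is moved stays moved. The work goes in short steps, Python scripts to look and compute and a tool call to move; the robot and the scene stay as the last step left them, time stands still between calls to the robot, and variables do not carry over. Pictures are saved under pics/ and viewed, at most 10 in all, crops included, and the job is handed in when it is done.

Besides the shell and the picture viewer there is one more tool, called after ">>>" in YAML: its name, and indented under it one key for each argument. play_rows: Moves the arm, as the interface text tells. Its arguments: {"type":"object","properties":{"commands":{"type":"array"},"newtons":{"type":"number"}},"required":["commands"]}

```bash
mkdir -p pics
python3 - <<'E'
from station import r
import cv2,numpy as np
print(r.observe())
for n in("top","side"):
    c=r.read_camera(n);cv2.imwrite(f"pics/{n}0.png",c["img"][...,::-1]);c2={k:(v.tolist() if hasattr(v,'tolist') else v) for k,v in c.items() if k!="img"};print(n,c2)
E
```

```text
{'t': 0.0, 'joints': array([ 5.75600711e+01,  1.79590462e+01,  8.58536981e+01, -6.20288823e-04,
        7.62604019e+01, -1.27989193e+01]), 'joint_vel': array([-0.02839333,  0.04825813,  0.04507328,  0.08190605, -0.05842529,
        0.05110189]), 'effort': array([-1.16367359e-03, -4.02205682e+01, -2.52269268e+01,  6.94291969e-02,
        3.52209806e-02, -5.37767914e-05]), 'position': array([0.17633726, 0.49424038, 0.23816667]), 'ee_rot': array([-1.79928538e+02, -1.56166985e-02,  1.60359128e+02]), 'force': array([-0.7281654 ,  0.33756545, -0.09900257]), 'torque': array([ 0.00234154, -0.05698209,  0.00499322]), 'finger_force': 0.0, 'grip_width': 0.08781271837603374}
top {'fx': 374.17119942234734, 'fy': 374.17119942234734, 'cx': 255.8198776879459, 'cy': 193.29698080653577, 'camera_from_world': [[0.01762282096526314, -0.9996292660175397, -0.020754919957973777, 0.07951017667613448], [-0.9871430509432708, -0.014096947114470255, -0.15921643463054547, 0.6262053108979155], [0.1588648266786491, 0.02329391773161923, -0.9870255114438916, 0.715462446907928], [0.0, 0.0, 0.0, 1.0]]}
side {'fx': 389.991734486922, 'fy': 389.991734486922, 'cx': 250.1173882778376, 'cy': 185.22102191720805, 'camera_from_world': [[0.8548078862061984, -0.5187322585154082, 0.014843236008182626, -0.47445099236953114], [-0.28842626001019206, -0.49868070305235557, -0.8173908789188569, 0.3317551690688177], [0.43140905207960584, 0.6944309903645662, -0.5758922029382442, 0.5047433289623646], [0.0, 0.0, 0.0, 1.0]]}
```

View pics/top0.png

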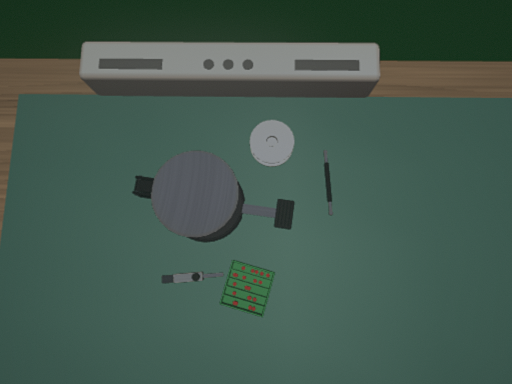

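View pics/side0.png

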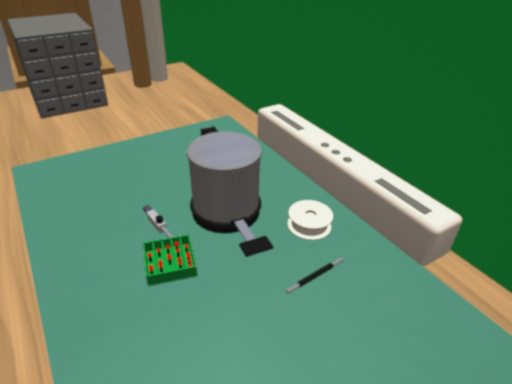

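Top view: bin lid centred near (196,194), lever running right to the black pad at (284,214), reel at (272,143), flarer at (328,183), tray at (248,288), clamp at (193,278). The side view shows the pad at (256,246). The arm is out of view.

```bash
cat > h.py <<'E'
import numpy as np,cv2
def ray(c,u,v,z):
    M=np.array(c["camera_from_world"]);R=M[:3,:3];o=-R.T@M[:3,3]
    d=R.T@np.array([(u-c["cx"])/c["fx"],(v-c["cy"])/c["fy"],1]);return o+d*(z-o[2])/d[2]
def blob(m,u,v):
    n,l,s,ce=cv2.connectedComponentsWithStats(m.astype(np.uint8),connectivity=4);i=l[v,u];return (l==i),s[i],ce[i]
E
python3 - <<'E'
from station import r
from h import *
for n,p in(("top",(284,214)),("side",(256,246))):
    c=r.read_camera(n);g=c["img"].max(2);print(g[p[1],p[0]])
    for t in(35,45,55):
        m,s,ce=blob(g<t,*p);print(n,t,s,ce,ray(c,*ce,.04 if n=="top" else .038).round(4))
        cn,_=cv2.findContours(m.astype(np.uint8),0,1);b=cv2.boxPoints(cv2.minAreaRect(max(cn,key=cv2.contourArea)));print([ray(c,*q,.04).round(3)[:2].tolist() for q in b])
    if n=="top":
        for nm,u,v,z in(("lid",196,194,.17),("hinge",145,187,.16),("reel",272,143,.034),("tray",248,288,.028),("flL",325,152,.005),("flR",331,213,.005),("cl",193,278,.03),("leverbase",247,210,.03)):print(nm,ray(c,u,v,z).round(3))
        # lever pts
    big=cv2.resize(c["img"][180:250,220:310] if n=="top" else c["img"][120:280,170:290],None,fx=5 if n=="top" else 3.5,fy=5 if n=="top" else 3.5,interpolation=2)
    cv2.imwrite(f"pics/{n}crop.png",big[...,::-1])
E
```

```text
46
top 35 [     0      0    512    384 196571] [255.52098224 191.50041461] [0.6304 0.0904 0.04  ]
[[1.069, 0.687], [1.072, -0.472], [0.269, -0.401], [0.245, 0.581]]
top 45 [     0      0    512    384 195714] [255.64583014 191.44421452] [0.6305 0.0902 0.04  ]
[[1.069, 0.687], [1.072, -0.472], [0.269, -0.401], [0.245, 0.581]]
top 55 [275 199  19  30 462] [283.92857143 213.47619048] [0.5854 0.0312 0.04  ]
[[0.559, 0.052], [0.616, 0.045], [0.612, 0.011], [0.555, 0.018]]
lid [0.603 0.19  0.17 ]
hinge [0.616 0.283 0.16 ]
reel [0.737 0.057 0.034]
tray [0.434 0.102 0.028]
flL [ 0.727 -0.06   0.005]
flR [ 0.592 -0.072  0.005]
cl [0.452 0.215 0.03 ]
leverbase [0.593 0.108 0.03 ]
29
side 35 [241 237  30  18 311] [255.5755627  245.76848875] [0.5847 0.0296 0.038 ]
[[0.561, 0.047], [0.618, 0.04], [0.606, 0.009], [0.551, 0.017]]
side 45 [240 237  32  19 343] [255.57434402 245.74927114] [0.5847 0.0296 0.038 ]
[[0.56, 0.048], [0.62, 0.041], [0.608, 0.009], [0.549, 0.016]]
side 55 [240 237  32  19 366] [255.53825137 245.77868852] [0.5846 0.0296 0.038 ]
[[0.56, 0.048], [0.621, 0.042], [0.608, 0.008], [0.549, 0.015]]
```

View pics/topcrop.png

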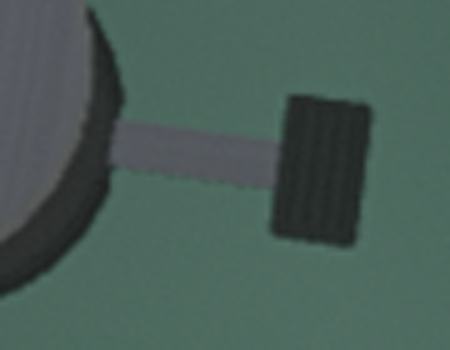

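>>> play_rows:
  commands:
    - [0, -0.9, -0.69, 0, 0]
    - [0, -0.9, -0.69, 0, 0]
    - [0, -0.9, -0.69, 0, 0]
    - [0, -0.9, -0.69, 0, 0]
    - [0, -0.9, -0.69, 0, 0]
    - [0, -0.9, -0.69, 0, 0]
    - [0, -0.9, -0.69, 0, 0]
    - [0, -0.9, -0.69, 0, 0]
    - [0, -0.9, -0.69, 0, 0]
    - [0, -0.9, -0.69, 0, 0]
    - [0, -0.9, -0.69, 0, 0]
    - [0, -0.9, -0.69, 0, 0]
  newtons: 10

```text
t: 1.2
position: [0.3987, 0.15, 0.2388]
ee_rot: [180.0, 0.0, 160.4]
force: [0.9, 0.7, 0.1]
grip_width: 0.0101
finger_force: 0.0
```

>>> play_rows:
  commands:
    - [0, 0, 0, 0, 1]
    - [0, 0, 0, 0, 1]
    - [0, 0, 0, 0, 1]
    - [0, 0, 0, 0, 1]
    - [0, 0, 0, 0, 1]
    - [0, 0, 0, 0, 1]
    - [0, 0, 0, 0, 1]
    - [0, 0, 0, 0, 1]
    - [0, 0, 0, 0, 1]
    - [0, 0, 0, 0, 1]
    - [0, 0, 0, 0, 1]
    - [0, 0, 0, 0, 1]

```text
t: 2.2
position: [0.398, 0.1516, 0.2386]
ee_rot: [-180.0, 0.0, 88.1]
force: [-0.4, 0.2, 0.3]
grip_width: 0.0006
finger_force: 0.0
```

>>> play_rows:
  commands:
    - [0, 0, 0, 0, 0.8]
    - [0, 0, 0, 0, 0]
    - [0, 0, 0, 0, 0]

```text
t: 2.45
position: [0.3981, 0.1516, 0.2387]
ee_rot: [-180.0, 0.0, 83.7]
force: [-0.5, 0.3, -0.1]
grip_width: 0.0003
finger_force: 0.0
```

>>> play_rows:
  commands:
    - [0, -0.425, 0.83, 0, 0]
    - [0, -0.425, 0.83, 0, 0]
    - [0, -0.425, 0.83, 0, 0]
    - [0, -0.425, 0.83, 0, 0]
    - [0, -0.425, 0.83, 0, 0]
    - [0, -0.425, 0.83, 0, 0]
    - [0, -0.425, 0.83, 0, 0]
    - [0, -0.425, 0.83, 0, 0]
    - [0, 0, 0, 0, 0]
    - [0, 0, 0, 0, 0]

```text
t: 3.28
position: [0.5849, 0.0273, 0.2379]
ee_rot: [-179.9, -0.0, 83.6]
force: [-0.8, 0.6, -1.0]
grip_width: 0.0004
finger_force: 0.0
```

>>> play_rows:
  commands:
    - [0, 0, 0, 0.6, 0]
    - [0, 0, 0, 0.6, 0]
    - [0, 0, 0, 0.6, 0]
    - [0, 0, 0, 0.6, 0]
    - [0, 0, 0, 0.6, 0]
    - [0, 0, 0, 0.6, 0]
    - [0, 0, 0, 0.6, 0]
    - [0, 0, 0, 0.6, 0]
    - [0, 0, 0, 0.6, 0]
    - [0, 0, 0, 0.3, 0]
    - [0, 0, 0, 0, 0]
    - [0, 0, 0, 0, 0]

```text
t: 4.28
position: [0.5845, 0.0283, 0.0683]
ee_rot: [180.0, -0.0, 83.6]
force: [0.5, -0.7, -0.5]
grip_width: 0.0009
finger_force: 0.0
```

Run:
```python
from station import r
import cv2,numpy as np
a=r.read_camera("top")["img"][130:270,150:350];b=r.read_camera("side")["img"][120:290,150:350]
cv2.imwrite("pics/p1.png",np.vstack([cv2.resize(a,None,fx=2,fy=2),cv2.resize(b,None,fx=2,fy=1.8)])[:600,:,::-1])
o=r.observe();print(o["position"],o["force"],o["t"],o["joints"])
```

```text
[0.58510141 0.02804344 0.06903155] [-0.18114077 -0.68912744 -0.15815127] 4.3833 [-8.70890930e+00  3.55818519e+01  8.59900585e+01  3.52098779e-03
  5.83161851e+01 -2.30582093e+00]
```

View pics/p1.png

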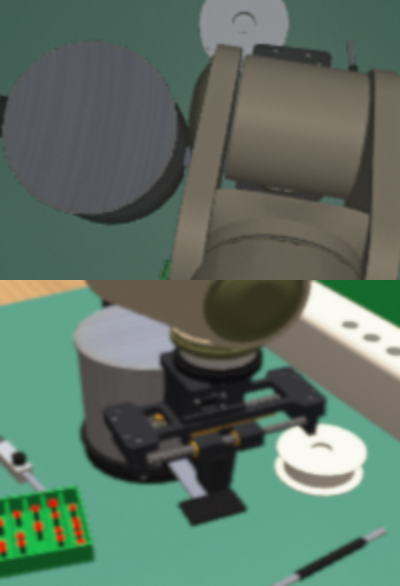

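Wrist hangs clear of the lid (crop: lid edge ~(190,130), wrist bracket ~(215,130)), and the fingertips are centred over the pad at about (212,505). Descending to contact.

>>> play_rows:
  commands:
    - [0, 0, 0, 0.3, 0]
    - [0, 0, 0, 0.3, 0]
    - [0, 0, 0, 0.2, 0]
    - [0, 0, 0, 0, 0]
    - [0, 0, 0, 0, 0]

```text
t: 4.8
position: [0.5844, 0.0279, 0.0432]
ee_rot: [-179.9, -0.0, 83.6]
force: [0.5, -0.8, 0.3]
grip_width: 0.0004
finger_force: 0.0
```

>>> play_rows:
  commands:
    - [0, 0, 0, 0.05, 0]
    - [0, 0, 0, 0.05, 0]
    - [0, 0, 0, 0.05, 0]
    - [0, 0, 0, 0.05, 0]
    - [0, 0, 0, 0, 0]
    - [0, 0, 0, 0, 0]

```text
t: 5.3
position: [0.5849, 0.0276, 0.0384]
ee_rot: [180.0, 0.0, 83.6]
force: [-2.7, -2.3, 6.8]
grip_width: 0.0004
finger_force: 3.3
```

>>> play_rows:
  commands:
    - [0, 0, 0, 0.05, 0]
    - [0, 0, 0, 0.05, 0]
    - [0, 0, 0, 0.05, 0]
    - [0, 0, 0, 0.05, 0]
    - [0, 0, 0, 0.05, 0]
    - [0, 0, 0, 0.05, 0]
    - [0, 0, 0, 0.05, 0]
    - [0, 0, 0, 0.05, 0]
    - [0, 0, 0, 0.05, 0]
    - [0, 0, 0, 0.05, 0]
    - [0, 0, 0, 0.04, 0]
    - [0, 0, 0, 0.02, 0]

```text
t: 6.3
position: [0.585, 0.0276, 0.0211]
ee_rot: [179.9, 0.0, 83.6]
force: [-0.7, -4.2, 3.5]
grip_width: 0.0002
finger_force: 2.3
```

>>> play_rows:
  commands:
    - [0, 0, 0, 0.03, 0]
    - [0, 0, 0, 0.03, 0]
    - [0, 0, 0, 0.02, 0]
    - [0, 0, 0, 0, 0]
    - [0, 0, 0, 0, 0]

```text
t: 6.72
position: [0.5847, 0.0281, 0.0184]
ee_rot: [180.0, -0.0, 83.6]
force: [0.7, -1.4, 2.5]
grip_width: 0.0005
finger_force: 1.2
```

Small steps toward the stop, watching the force.

>>> play_rows:
  commands:
    - [0, 0, 0, 0.03, 0]
    - [0, 0, 0, 0.02, 0]
    - [0, 0, 0, 0, 0]
    - [0, 0, 0, 0, 0]

```text
t: 7.05
position: [0.5845, 0.0281, 0.0169]
ee_rot: [-180.0, -0.0, 83.6]
force: [0.3, 0.3, 2.4]
grip_width: 0.0004
finger_force: 0.8
```

>>> play_rows:
  commands:
    - [0, 0, 0, 0.02, 0]
    - [0, 0, 0, 0.02, 0]
    - [0, 0, 0, 0, 0]

```text
t: 7.3
position: [0.5846, 0.0281, 0.0158]
ee_rot: [-180.0, -0.0, 83.6]
force: [-0.4, 0.4, 1.9]
grip_width: 0.0007
finger_force: 1.0
```

>>> play_rows:
  commands:
    - [0, 0, 0, 0.02, 0]
    - [0, 0, 0, 0, 0]

```text
t: 7.47
position: [0.5847, 0.0281, 0.0155]
ee_rot: [180.0, -0.0, 83.6]
force: [-1.1, 1.0, 6.3]
grip_width: 0.0005
finger_force: 2.8
```

>>> play_rows:
  commands:
    - [0, 0, 0, 0.02, 0]
    - [0, 0, 0, 0, 0]

```text
t: 7.63
position: [0.5847, 0.0281, 0.0154]
ee_rot: [180.0, -0.0, 83.6]
force: [-1.9, 1.8, 10.1]
grip_width: 0.0004
finger_force: 4.8
```

Run:
```python
from station import r
import cv2,numpy as np
a=r.read_camera("top")["img"][80:280,80:330];b=r.read_camera("side")["img"][40:290,150:350]
cv2.imwrite("pics/p2.png",np.hstack([cv2.resize(a,(400,320)),cv2.resize(b,(400,320))])[:,:,::-1])
o=r.observe();print(o["position"],o["force"],o["t"])
```

```text
[0.58473879 0.02808537 0.01542392] [-1.5776491   1.69867481 10.65407079] 7.7333
```

View pics/p2.png

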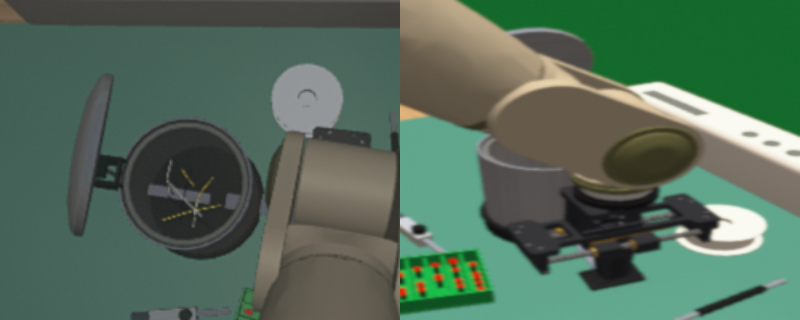

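The lid stands fully open at (90,155), and the force jump confirms the pedal stop. Relax slightly to about 7 N and hold for 4 s.

>>> play_rows:
  commands:
    - [0, 0, 0, -0.02, 0]
    - [0, 0, 0, 0, 0]
    - [0, 0, 0, 0, 0]
    - [0, 0, 0, 0, 0]
    - [0, 0, 0, 0, 0]
    - [0, 0, 0, 0, 0]
    - [0, 0, 0, 0, 0]
    - [0, 0, 0, 0, 0]
    - [0, 0, 0, 0, 0]
    - [0, 0, 0, 0, 0]
    - [0, 0, 0, 0, 0]
    - [0, 0, 0, 0, 0]

```text
t: 8.73
position: [0.5847, 0.0281, 0.0155]
ee_rot: [180.0, -0.0, 83.6]
force: [-1.1, 1.0, 7.3]
grip_width: 0.0007
finger_force: 3.2
```

>>> play_rows:
  commands:
    - [0, 0, 0, 0, 0]
    - [0, 0, 0, 0, 0]
    - [0, 0, 0, 0, 0]
    - [0, 0, 0, 0, 0]
    - [0, 0, 0, 0, 0]
    - [0, 0, 0, 0, 0]
    - [0, 0, 0, 0, 0]
    - [0, 0, 0, 0, 0]
    - [0, 0, 0, 0, 0]
    - [0, 0, 0, 0, 0]
    - [0, 0, 0, 0, 0]
    - [0, 0, 0, 0, 0]

```text
t: 9.73
position: [0.5847, 0.0281, 0.0155]
ee_rot: [180.0, -0.0, 83.6]
force: [-0.5, 0.8, 6.5]
grip_width: 0.0003
finger_force: 3.2
```

>>> play_rows:
  commands:
    - [0, 0, 0, 0, 0]
    - [0, 0, 0, 0, 0]
    - [0, 0, 0, 0, 0]
    - [0, 0, 0, 0, 0]
    - [0, 0, 0, 0, 0]
    - [0, 0, 0, 0, 0]
    - [0, 0, 0, 0, 0]
    - [0, 0, 0, 0, 0]
    - [0, 0, 0, 0, 0]
    - [0, 0, 0, 0, 0]
    - [0, 0, 0, 0, 0]
    - [0, 0, 0, 0, 0]

```text
t: 10.73
position: [0.5847, 0.028, 0.0156]
ee_rot: [180.0, -0.0, 83.6]
force: [-1.2, 1.5, 6.3]
grip_width: 0.0006
finger_force: 3.2
```

>>> play_rows:
  commands:
    - [0, 0, 0, 0, 0]
    - [0, 0, 0, 0, 0]
    - [0, 0, 0, 0, 0]
    - [0, 0, 0, 0, 0]
    - [0, 0, 0, 0, 0]
    - [0, 0, 0, 0, 0]
    - [0, 0, 0, 0, 0]
    - [0, 0, 0, 0, 0]
    - [0, 0, 0, 0, 0]
    - [0, 0, 0, 0, 0]
    - [0, 0, 0, 0, 0]
    - [0, 0, 0, 0, 0]

```text
t: 11.73
position: [0.5847, 0.0281, 0.0156]
ee_rot: [180.0, -0.0, 83.6]
force: [-2.1, 1.8, 7.1]
grip_width: 0.0008
finger_force: 3.2
```

>>> play_rows:
  commands:
    - [0, 0, 0, -0.01, 0]
    - [0, 0, 0, -0.01, 0]
    - [0, 0, 0, -0.02, 0]
    - [0, 0, 0, -0.02, 0]
    - [0, 0, 0, -0.02, 0]
    - [0, 0, 0, -0.02, 0]
    - [0, 0, 0, -0.02, 0]
    - [0, 0, 0, -0.02, 0]
    - [0, 0, 0, -0.02, 0]
    - [0, 0, 0, -0.02, 0]
    - [0, 0, 0, -0.02, 0]
    - [0, 0, 0, -0.02, 0]

```text
t: 12.73
position: [0.5846, 0.0279, 0.0219]
ee_rot: [-180.0, 0.0, 83.6]
force: [-1.7, -0.3, 3.2]
grip_width: 0.0003
finger_force: 1.6
```

>>> play_rows:
  commands:
    - [0, 0, 0, -0.02, 0]
    - [0, 0, 0, -0.02, 0]
    - [0, 0, 0, -0.02, 0]
    - [0, 0, 0, -0.02, 0]
    - [0, 0, 0, -0.02, 0]
    - [0, 0, 0, -0.02, 0]
    - [0, 0, 0, -0.02, 0]
    - [0, 0, 0, -0.02, 0]
    - [0, 0, 0, -0.02, 0]
    - [0, 0, 0, -0.02, 0]
    - [0, 0, 0, -0.02, 0]
    - [0, 0, 0, -0.02, 0]

```text
t: 13.73
position: [0.5846, 0.0281, 0.0291]
ee_rot: [-180.0, -0.0, 83.6]
force: [-2.0, 1.8, 4.8]
grip_width: 0.0007
finger_force: 2.4
```

>>> play_rows:
  commands:
    - [0, 0, 0, -0.02, 0]
    - [0, 0, 0, -0.02, 0]
    - [0, 0, 0, -0.02, 0]
    - [0, 0, 0, -0.02, 0]
    - [0, 0, 0, -0.02, 0]
    - [0, 0, 0, -0.02, 0]
    - [0, 0, 0, -0.01, 0]
    - [0, 0, 0, -0.01, 0]
    - [0, 0, 0, -0.01, 0]
    - [0, 0, 0, -0.01, 0]
    - [0, 0, 0, -0.01, 0]
    - [0, 0, 0, -0.01, 0]

```text
t: 14.73
position: [0.5848, 0.0282, 0.0346]
ee_rot: [180.0, -0.0, 83.6]
force: [-2.0, 4.6, 6.5]
grip_width: 0.0004
finger_force: 2.7
```

>>> play_rows:
  commands:
    - [0, 0, 0, -0.01, 0]
    - [0, 0, 0, -0.01, 0]
    - [0, 0, 0, -0.01, 0]
    - [0, 0, 0, -0.01, 0]
    - [0, 0, 0, -0.01, 0]
    - [0, 0, 0, -0.01, 0]
    - [0, 0, 0, -0.01, 0]
    - [0, 0, 0, -0.01, 0]
    - [0, 0, 0, -0.01, 0]
    - [0, 0, 0, -0.01, 0]
    - [0, 0, 0, -0.01, 0]
    - [0, 0, 0, -0.01, 0]

```text
t: 15.73
position: [0.585, 0.0283, 0.0383]
ee_rot: [179.9, -0.0, 83.6]
force: [-1.3, 5.0, 5.8]
grip_width: 0.0006
finger_force: 2.8
```

>>> play_rows:
  commands:
    - [0, 0, 0, -0.01, 0]
    - [0, 0, 0, -0.01, 0]
    - [0, 0, 0, -0.01, 0]
    - [0, 0, 0, -0.01, 0]
    - [0, 0, 0, -0.01, 0]
    - [0, 0, 0, -0.01, 0]
    - [0, 0, 0, -0.01, 0]
    - [0, 0, 0, -0.01, 0]
    - [0, 0, 0, -0.01, 0]
    - [0, 0, 0, -0.01, 0]
    - [0, 0, 0, -0.01, 0]
    - [0, 0, 0, -0.01, 0]

```text
t: 16.73
position: [0.5846, 0.0277, 0.0414]
ee_rot: [-180.0, 0.0, 83.6]
force: [-0.9, 0.2, -0.1]
grip_width: 0.0008
finger_force: 0.0
```

>>> play_rows:
  commands:
    - [0, 0, 0, -0.01, 0]
    - [0, 0, 0, -0.01, 0]
    - [0, 0, 0, -0.01, 0]
    - [0, 0, 0, -0.01, 0]
    - [0, 0, 0, -0.01, 0]
    - [0, 0, 0, -0.01, 0]
    - [0, 0, 0, -0.01, 0]
    - [0, 0, 0, -0.01, 0]
    - [0, 0, 0, -0.01, 0]
    - [0, 0, 0, -0.01, 0]
    - [0, 0, 0, 0, 0]
    - [0, 0, 0, 0, 0]

```text
t: 17.73
position: [0.5846, 0.0279, 0.0446]
ee_rot: [-180.0, -0.0, 83.6]
force: [0.5, 0.2, -0.7]
grip_width: 0.0007
finger_force: 0.0
```

Lid shut with the fingertips off the pad. Retreating upward and checking.

>>> play_rows:
  commands:
    - [0, 0, 0, -0.2, 0]
    - [0, 0, 0, -0.4, 0]
    - [0, 0, 0, -0.4, 0]
    - [0, 0, 0, -0.4, 0]
    - [0, 0, 0, -0.4, 0]
    - [0, 0, 0, -0.4, 0]
    - [0, 0, 0, -0.4, 0]
    - [0, 0, 0, -0.4, 0]
    - [0, 0, 0, -0.3, 0]
    - [0, 0, 0, 0, 0]
    - [0, 0, 0, 0, 0]
    - [0, 0, 0, 0, 0]

```text
t: 18.73
position: [0.5843, 0.0279, 0.1432]
ee_rot: [-179.9, -0.0, 83.6]
force: [-0.5, -0.5, -1.3]
grip_width: 0.0007
finger_force: 0.0
```

Run:
```python
from station import r
import cv2,numpy as np
a=r.read_camera("top")["img"];b=r.read_camera("side")["img"]
cv2.imwrite("pics/p3.png",np.hstack([cv2.resize(a,(400,300)),cv2.resize(b,(400,300))])[:,:,::-1])
o=r.observe();print(o["position"],o["force"],o["t"])
for n,i in(("top",a),("side",b)):
    d=cv2.absdiff(i,cv2.imread(f"pics/{n}0.png")[...,::-1]).max(2)
    print(n,[(d[s]>25).sum() for s in ((np.s_[150:240,130:240],np.s_[260:320,150:280]) if n=="top" else (np.s_[200:230,185:250],np.s_[195:290,135:200]))])
```

```text
[0.58430093 0.02794428 0.14293319] [-0.17830418 -0.27284547 -0.75901646] 18.8333
top [np.int64(69), np.int64(2585)]
side [np.int64(2), np.int64(0)]
```

View pics/p3.png

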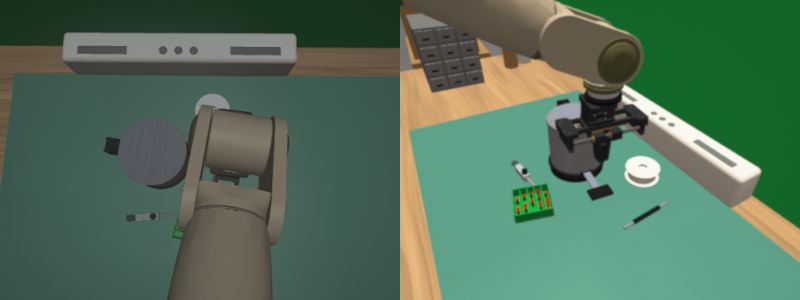

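The lid is shut at (153,152) and the bin, tray, reel, flarer and clamp look unmoved. The differences in the top view are the arm covering that area.

```bash
python3 -c "
from station import r
print(r.job_done())"
```

```text
the job is handed in; nothing more can be done
None
```

I pressed the pedal until the lid stood fully open, held it there for about 4 s, then eased it up slowly until the lid shut; the lid wasn't touched, nothing around it looked moved, and the job is handed in.

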